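# Put four finished machined parts into their matching storage trays

### The arm

A 6-joint arm with a two-finger parallel gripper is mounted at the origin on the work surface. World frame = base frame: x ahead of the robot, y to its left, z up, the work surface at z = 0. Lengths are in m, angles in rad, forces in N, time in s.
With the tool pointing down it reaches from about 0.4 to 0.825 m from the base axis. Payload 7 kg.
Tool frame: the origin (TCP) lies at the very end of the fingers, on their centre line; the grasp point (between the pads) lies 19 mm behind it; z points along the fingers, y is the direction in which the jaws open and shut (so a half turn about z gives the same grasp; the last joint's range is limited). The gripper opens to 88 mm and grips with 3 to 60 N. Pads are 19 mm wide; open, the fingers measure 130 mm over their backs; the gripper's body (78 mm by 193 mm) begins 47 mm behind the grasp point.
Start: joints at [1.392, 0.359, 0.012, 0, -1.224, -0.288], TCP at [0.304, 0.603, 0.227] pointing down, gripper open.
Joint ranges: [-3.07, 3.07], [-1.43, 2.12], [-1.02, 1.25], [-3.03, 1.67], [-3.05, -0], [-3.03, 3.03]. Speed limits (rad/s): [2.39, 2.39, 3.01, 3.14, 3.14, 3.14].

### API

Orientations are given as [roll, pitch, yaw] about the fixed x, y, z axes, in that order (R = Rz(yaw) Ry(pitch) Rx(roll)).
In Python, from station import arm, eyes, job, outline_of gives the robot as it stands.
- The arm moves only by the tool apply_moves, never from a script. Its argument "moves" is a list of rows, each a list of 5 numbers: the opening, from -1 (shut) to 1 (fully open), then the shift along the tool's x, y, z in m, then the turn about the tool's z in rad. A call has 1 to 12 rows; each row shifts and turns the commanded pose from where the row before left it, along the tool's axes as they then stand; what a row does not reach is not made up. A row lasts 1/12 s, in which the tool goes at most 41.7 mm and 7.16 degrees, less where a joint would pass 70% of its speed; a pose out of reach is approached as far as the arm can. A call with a gripper value outside its range is refused whole. The fingers move at their own pace and stop on an object; "newtons" is the grip in N (left out, the last holds). Time passes only in rows, so rows that do not move let the fingers close. It gives the time, the measured TCP pose, the force and the opening at its end, in the units of the state.
- arm.get_state(): the state, without advancing time (a new reading comes with each control period).
- eyes.grab_frame(name): name is "scene" or "top" or "wrist"; returns a dict with "color" (400x640x3 uint8, red, green, blue), "z_map" (400x640 float32, m along the optical axis (not along the pixel's ray), 0 where there is no reading), "camera_matrix" (3x3 intrinsics, pixels), "k1" (the pictures are not rectified: a ray, as slopes to the right and down, at radius r is drawn at 1 + k1 r^2 times it, then the intrinsics apply), "extrinsics" (4x4, takes a point from camera to world coordinates). Camera axes: x right, y up, looking along -z (the intrinsics and any distortion apply to the point x, -y, -z); pixel columns grow to the right and rows downward; lengths in m; the calibration is good to about 2 mm. A picture is of the moment at which its call begins.
- job.job_done(): hands the job in, once; it reports no verdict.
Trained networks look in a picture, given as the dict that the camera call returned (one of the last four; its "shot" number tells which), for a name from the list of things; names that differ only in an ending like _2 or _b are one class to them, and where a whole thing is asked for, a point or a joint stands for the part that bears it (a point fixed in the world has none). Each returns a list of dicts, best first, with "score" (0 to 1); they miss things now and then, are a little off and sometimes report something else, mostly with a low value. They report only what shows in the picture. A call takes as long as a camera call. They do not tell look-alikes from the thing itself.
- outline_of(label, picture): "region" (400x640 bool, what is visible of it) and "extent" ([left, top, right, bottom] in pixels, round what is visible of it).
The state is a dict: "t": time; "q": joint angles; "qd": joint speeds; "joint_efforts": joint torques, N m; "eef_pos": TCP position; "ee_rot": TCP orientation; "force": force on the tool from outside, world axes, zero at the start; "moment": the same for the moment, N m; "width": finger opening in m.
Only numpy, scipy, OpenCV 4.12 (cv2) and the standard library are available. Lean on these libraries where they do the work, as an engineer would, in place of code of your own. Each camera call takes 0.05 s, during which the arm holds its last target.

### The job

Four finished aluminium parts stand on the bench: put each one, upright and flat on the floor of the recess, into the tray whose recess has the shape of its foot (round, square, hexagonal, oblong). Set them down gently rather than dropping them, let go, and do not push the jar or the hammer out of place.

Things in the scene. Friction and masses are not known exactly. Their poses are not given: they have to be found in the camera images.
- round_part_center (a point): Round-flanged bush: its frame has z up; this point is its centre, half-way up (32 mm above its underside). 64 mm high, about 0.4 kg, bare aluminium, standing upright on its foot, which is 10 mm thick. Foot: round flange 62 mm across with six bolt holes; above it a plain round hub 36 mm in diameter, to be gripped, up to the top.
- square_part_center (a point): Square-flanged housing: its frame has z up; this point is its centre, half-way up (32 mm above its underside). 64 mm high, about 0.4 kg, bare aluminium, standing upright on its foot, which is 10 mm thick. Foot: square flange 56 x 56 mm, sides along its x and y axes, a hole in each corner; above it a round hub 44 mm in diameter, to be gripped, up to the top.
- hex_part_center (a point): Hexagon-flanged coupling: its frame has z up; this point is its centre, half-way up (32 mm above its underside). 64 mm high, about 0.4 kg, bare aluminium, standing upright on its foot, which is 10 mm thick. Foot: hexagonal flange 56 mm across flats (flats face its x axis and every 60 degrees from it), no holes; above it a round hub 30 mm in diameter, to be gripped, up to the top.
- block_part_center (a point): Bearing pillow block: its frame has z up; this point is its centre, half-way up (32 mm above its underside). 64 mm high, about 0.4 kg, bare aluminium, standing upright on its foot, which is 10 mm thick. Foot: oblong 40 mm along its x axis by 92 mm along its y axis, a hole at each end; above it a round-topped upright body, 34 mm thick along x between two flat upright faces (grip across these) and 56 mm wide along y.
- round_nest: Shallow grey plastic tray fixed to the bench, dark rubber floor; the origin is the centre of its underside, on the bench. Floor 4 mm above the bench, rim 12 mm above the bench and 12 mm wide. Round recess 78 mm across, outside 102 mm across: the place of the round-flanged bush.
- square_nest: Shallow grey plastic tray fixed to the bench, dark rubber floor; the origin is the centre of its underside, on the bench. Floor 4 mm above the bench, rim 12 mm above the bench and 12 mm wide. Square recess 72 x 72 mm, sides along its x and y axes, outside 96 x 96 mm: the place of the square-flanged housing.
- hex_nest: Shallow grey plastic tray fixed to the bench, dark rubber floor; the origin is the centre of its underside, on the bench. Floor 4 mm above the bench, rim 12 mm above the bench and 12 mm wide. Hexagonal recess 72 mm across flats (flats face its x axis and every 60 degrees from it), outside 96 mm across flats: the place of the hexagon-flanged coupling.
- block_nest: Shallow grey plastic tray fixed to the bench, dark rubber floor; the origin is the centre of its underside, on the bench. Floor 4 mm above the bench, rim 12 mm above the bench and 12 mm wide. Oblong recess 56 mm along its x axis by 108 mm along its y axis, outside 80 x 132 mm: the place of the pillow block, whose long side lies along the recess's.
- jar_center (a point): Bystander: white jar with a black cap, 48 mm in diameter, 70 mm high, loose; this point is its centre, 35 mm up. Beyond the trays.
- hammer_grip (a point): Bystander: hammer, 260 mm long, lying loose beyond the trays; this point is on its handle, its x axis points along the handle to the head.
Not all that is in view belongs to the job. Leave any brown look-alike of the square_nest alone. What is shaped like the part that bears round_part_center but blue or orange is not meant.

How it is judged:
At the end, for the whole second after the job is handed in: Each of the four parts stands in its own matching tray: centre within 14 mm (horizontally) of the tray's centre, foot flat on the recess floor (centre of the part 32 to 39.5 mm above the bench; 36 mm when seated), tilted less than 0.08 rad, released and at rest (under 20 mm/s) (horizontal distance between round_part_center and round_nest below 0.014 m and height (world z) of round_part_center between 0.032 and 0.0395 m and angle between each of round_part_center, square_part_center, hex_part_center, block_part_center's own z axis and vertical below 0.08 rad and linear speed of each of round_part, square_part, hex_part, block_part below 0.02 m/s and horizontal distance between square_part_center and square_nest below 0.014 m and height (world z) of square_part_center between 0.032 and 0.0395 m and horizontal distance between hex_part_center and hex_nest below 0.014 m and height (world z) of hex_part_center between 0.032 and 0.0395 m and horizontal distance between block_part_center and block_nest below 0.014 m and height (world z) of block_part_center between 0.032 and 0.0395 m); the robot touches nothing.
It fails at once if a part is dropped (it falls freely faster than 0.7 m/s, a fall of about 25 mm) or is knocked flying ((linear speed of round_part above 0.7 m/s and contact force between the fingers and round_part below 0.2 N) or (linear speed of square_part above 0.7 m/s and contact force between the fingers and square_part below 0.2 N) or (linear speed of hex_part above 0.7 m/s and contact force between the fingers and hex_part below 0.2 N) or (linear speed of block_part above 0.7 m/s and contact force between the fingers and block_part below 0.2 N)).
It fails at once if the jar or the hammer is pushed more than 30 mm from its place (distance of any of jar_center, hammer_grip from where it was at the start of the episode above 0.03 m).
It also fails if it takes over 101 s, if anything falls off the work surface, if the arm or the gripper's body presses on something with over 40 N, if the wrist force passes 120 N, or if a joint passes its speed limit or range.

## Working session

There is one attempt and no reset: what is moved stays moved. The work goes in short steps, Python scripts to look and compute and a tool call to move; the robot and the scene stay as the last step left them, time stands still between calls to the robot, and variables do not carry over. Pictures are saved under pics/ and viewed, and the job is handed in when it is done.

Besides the shell and the picture viewer there is one more tool, called after "Request:" in YAML: its name, and indented under it one key for each argument. apply_moves: Moves the arm, as the interface text tells. Its arguments: {"type":"object","properties":{"moves":{"type":"array","items":{"type":"array","items":{"type":"number"}}},"newtons":{"type":"number"}},"required":["moves"]}

```bash
ls; mkdir -p pics; cat > h.py <<'E'
import numpy as np, cv2
from station import arm, eyes, job, outline_of
def save(f,name): cv2.imwrite('pics/'+name,cv2.cvtColor(f['color'],cv2.COLOR_RGB2BGR))
def cloud(f):
    z=f['z_map'];K=f['camera_matrix'];h,w=z.shape
    u,v=np.meshgrid(np.arange(w),np.arange(h))
    x=(u-K[0,2])/K[0,0];y=(v-K[1,2])/K[1,1]
    k=f['k1'];a,b=x.copy(),y.copy()
    for _ in range(15):
        s=1+k*(a*a+b*b);a=x/s;b=y/s
    P=np.stack([a*z,-b*z,-z,np.ones_like(z)],-1)@np.asarray(f['extrinsics']).T
    P=P[...,:3];P[z<=0]=np.nan
    return P
E
python3 - <<'E'
from h import *
s=arm.get_state();print({k:np.round(v,3).tolist() for k,v in s.items()})
for n in ['scene','top','wrist']:
    f=eyes.grab_frame(n);save(f,n+'0.png');print(n,f['camera_matrix'],f['k1'],np.round(f['extrinsics'],3).tolist())
E
```

```text
pics
{'t': 0.0, 'q': [1.392, 0.359, 0.011, -0.0, -1.224, -0.288], 'qd': [0.001, 0.0, 0.0, 0.0, 0.001, 0.0], 'joint_efforts': [-0.002, -58.272, 29.307, 6.997, 0.007, -0.0], 'eef_pos': [0.304, 0.602, 0.226], 'ee_rot': [3.14, -0.0, -0.467], 'force': [-0.566, -0.403, 0.81], 'moment': [-0.05, -0.012, 0.024], 'width': 0.088}
scene [[368.66266415   0.         319.69661515]
 [  0.         368.66266415 195.62857243]
 [  0.           0.           1.        ]] -0.04410666095784029 [[-0.274, -0.708, 0.65, 1.299], [0.962, -0.206, 0.181, 0.238], [0.006, 0.675, 0.738, 0.891], [0.0, 0.0, 0.0, 1.0]]
top [[473.22596131   0.         326.26978069]
 [  0.         473.22596131 205.12667299]
 [  0.           0.           1.        ]] -0.10223692278566687 [[-0.013, 0.983, -0.185, 0.321], [-1.0, -0.018, -0.022, -0.006], [-0.025, 0.184, 0.983, 1.286], [0.0, 0.0, 0.0, 1.0]]
wrist [[348.12973444   0.         316.85175402]
 [  0.         348.12973444 199.43803577]
 [  0.           0.           1.        ]] 0.00037212206391488864 [[-0.45, 0.858, 0.246, 0.37], [-0.893, -0.433, -0.122, 0.569], [0.002, -0.275, 0.961, 0.383], [0.0, 0.0, 0.0, 1.0]]
```

View pics/top0.png

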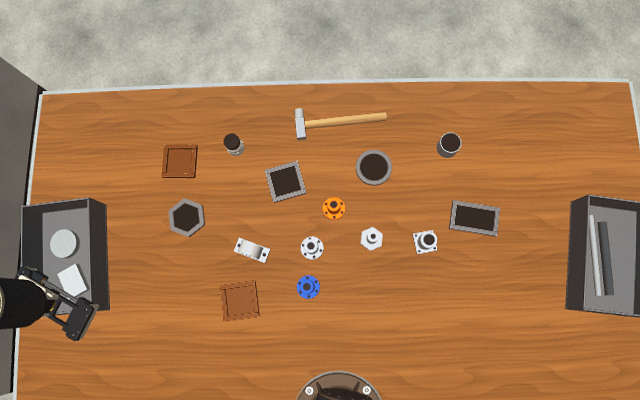

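View pics/scene0.png

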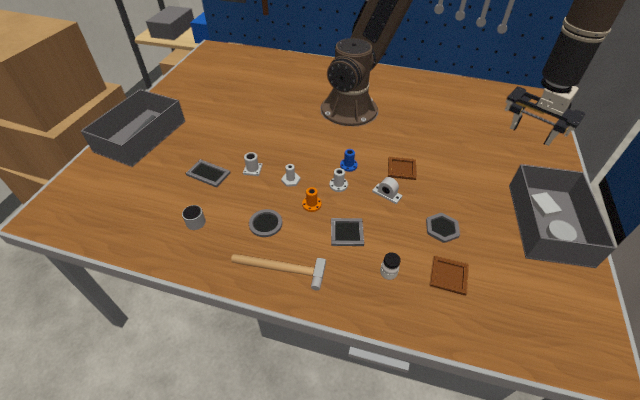

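View pics/wrist0.png

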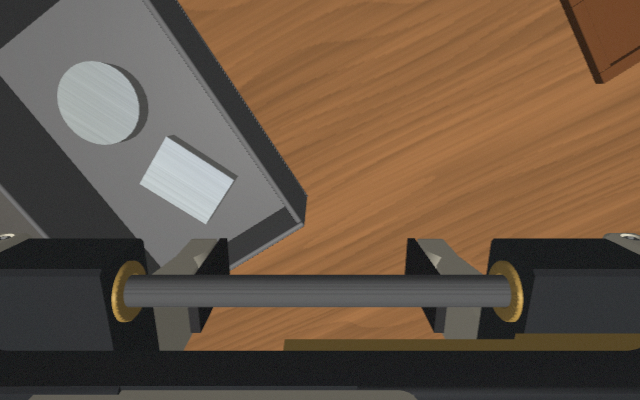

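```bash
python3 - <<'E'
from h import *
f=eyes.grab_frame('top');P=cloud(f);np.savez('top.npz',P=P,c=f['color'])
for n in ['round_part_center','square_part_center','hex_part_center','block_part_center','round_nest','square_nest','hex_nest','block_nest','jar_center','hammer_grip']:
    for d in outline_of(n,f)[:4]:
        m=d['region']&np.isfinite(P[...,2]); q=P[m]
        print(n,round(d['score'],2),d['extent'],np.round(np.median(q,0),3),np.round(np.percentile(q,[2,98],axis=0),3).tolist())
E
```

```text
round_part_center 0.64 [297.3, 274.0, 321.3, 299.0] [0.341 0.072 0.013] [[0.315, 0.048, 0.005], [0.368, 0.101, 0.069]]
round_part_center 0.56 [302.9, 236.3, 324.5, 262.0] [0.44  0.062 0.013] [[0.416, 0.038, 0.006], [0.47, 0.09, 0.067]]
square_part_center 0.72 [413.0, 228.9, 437.6, 252.3] [ 0.452 -0.235  0.057] [[0.427, -0.268, -0.0], [0.483, -0.212, 0.069]]
hex_part_center 0.6 [360.6, 226.2, 383.9, 254.2] [ 0.461 -0.096  0.012] [[0.438, -0.124, 0.005], [0.492, -0.073, 0.068]]
block_part_center 0.7 [357.3, 146.9, 393.3, 187.9] [ 0.666 -0.111  0.006] [[0.617, -0.158, -0.002], [0.712, -0.064, 0.016]]
block_part_center 0.58 [233.9, 239.5, 267.4, 264.3] [0.437 0.22  0.044] [[0.413, 0.185, -0.001], [0.468, 0.273, 0.067]]
round_nest 0.63 [359.2, 147.2, 397.3, 187.4] [ 0.667 -0.111  0.007] [[0.62, -0.158, -0.001], [0.711, -0.064, 0.016]]
square_nest 0.75 [162.3, 146.6, 197.3, 176.3] [0.698 0.441 0.007] [[0.65, 0.393, -0.0], [0.745, 0.486, 0.017]]
square_nest 0.66 [219.9, 280.7, 257.0, 319.2] [0.306 0.259 0.007] [[0.259, 0.212, -0.001], [0.354, 0.305, 0.017]]
square_nest 0.64 [264.6, 159.2, 304.4, 203.9] [0.63  0.137 0.007] [[0.58, 0.087, -0.001], [0.679, 0.186, 0.016]]
hex_nest 0.75 [167.7, 198.9, 205.6, 238.4] [0.534 0.413 0.007] [[0.487, 0.366, -0.0], [0.579, 0.457, 0.016]]
block_nest 0.94 [447.3, 201.9, 498.2, 234.9] [ 0.517 -0.383  0.006] [[0.475, -0.445, -0.001], [0.559, -0.32, 0.016]]
block_nest 0.57 [264.4, 159.6, 305.9, 201.0] [0.632 0.137 0.006] [[0.58, 0.089, -0.002], [0.683, 0.187, 0.016]]
jar_center 0.7 [224.7, 132.0, 244.8, 156.5] [0.726 0.276 0.066] [[0.708, 0.256, -0.002], [0.77, 0.317, 0.074]]
jar_center 0.47 [448.4, 200.8, 499.8, 234.3] [ 0.519 -0.381  0.006] [[0.477, -0.444, -0.001], [0.56, -0.318, 0.016]]
hammer_grip 0.94 [297.1, 107.8, 388.3, 139.3] [0.8   0.003 0.023] [[0.755, -0.143, 0.01], [0.833, 0.105, 0.03]]
```

```bash
cat > meas.py <<'E'
from h import *
def rect(q):
    r=cv2.minAreaRect((q[:,:2]*1000).astype(np.float32)); b=cv2.boxPoints(r)
    return np.round(r[0],1),np.round(r[1],1),round(r[2],1)
def near(P,c,r,z0,z1):
    q=P.reshape(-1,3); return q[(np.hypot(q[:,0]-c[0],q[:,1]-c[1])<r)&(q[:,2]>z0)&(q[:,2]<z1)]
def circ(q):
    A=np.c_[2*q[:,:2],np.ones(len(q))]; s=np.linalg.lstsq(A,(q[:,:2]**2).sum(1),rcond=None)[0]
    return np.round(s[:2]*1000,1)
E
python3 - <<'E'
from meas import *
parts=dict(round=(.44,.062),square=(.452,-.235),hex=(.463,-.096),block=(.437,.228),orange=(.555,.01),blue=(.341,.072),jar=(.733,.28),tin=(.70,-.29))
nests=dict(round=(.666,-.111),square=(.631,.137),hex=(.534,.413),block=(.517,-.382))
for cam in ['top','scene']:
    f=eyes.grab_frame(cam);P=cloud(f)
    print(cam,'bench z',np.nanmedian(near(P,(.45,-.02),.03,-.03,.03)[:,2]))
    for n,c in parts.items():
        q=near(P,c,.06,.058,.080)
        if len(q)<8: print(n,len(q));continue
        print(n,len(q),'top z',np.round(np.median(q[:,2]),4),'enc',np.round(np.array(cv2.minEnclosingCircle((q[:,:2]*1000).astype(np.float32))[0]),1),cv2.minEnclosingCircle((q[:,:2]*1000).astype(np.float32))[1],'rect',rect(q),'foot',rect(near(P,c,.055,.005,.058)))
    for n,c in nests.items():
        q=near(P,c,.085,.008,.02);  e=cv2.minEnclosingCircle((q[:,:2]*1000).astype(np.float32))
        print('nest',n,len(q),np.round(np.median(q[:,2]),4),np.round(e[0],1),round(e[1],1),'rect',rect(q))
E
```

```text
top bench z 0.00011515649240390058
round 145 top z 0.0642 enc [443.5  63.7] 17.73593521118164 rect (array([443.3,  64. ]), array([34. , 31.8]), 88.0) foot (array([443.9,  54.9]), array([102.6,  84.1]), 19.8)
square 231 top z 0.0642 enc [ 456.7 -242.1] 22.83561134338379 rect (array([ 456.5, -241.1]), array([42.7, 42.3]), 87.1) foot (array([ 457.2, -236.6]), array([101.6,  92.5]), 34.6)
hex 101 top z 0.0639 enc [465.9 -98.3] 14.82205867767334 rect (array([465.7, -98.7]), array([26.3, 29.3]), 88.8) foot (array([467. , -95.9]), array([88.5, 89.5]), 48.7)
block 165 top z 0.0625 enc [439.8 227.5] 22.548158645629883 rect (array([440.8, 228.4]), array([41.9, 31.7]), 69.7) foot (array([439.6, 229.3]), array([ 95.1, 103. ]), 62.6)
orange 143 top z 0.0637 enc [551.6   2.2] 18.038734436035156 rect (array([551.9,   2.5]), array([34. , 33.8]), 39.4) foot (array([548.9,   8.1]), array([85.3, 95.5]), 11.2)
blue 155 top z 0.0642 enc [340.8  75. ] 17.88641357421875 rect (array([341.2,  74.7]), array([34.2, 34. ]), 63.6) foot (array([340.7,  74.5]), array([100.8,  95.8]), 34.4)
jar 205 top z 0.0698 enc
[... 1490 characters left out ...]
533058166504 rect (array([344.1,  76.9]), array([34.8, 31.2]), 15.2) foot (array([346.8,  75.7]), array([53.3, 57.1]), 11.4)
jar 208 top z 0.068 enc [736.  279.3] 22.332469940185547 rect (array([736.8, 280. ]), array([41.1, 41.2]), 57.0) foot (array([744.5, 279.1]), array([48.4, 33.4]), 85.5)
tin 0
nest round 279 0.0104 [ 671.7 -108.7] 52.5 rect (array([ 671.1, -109.5]), array([100.3,  99.8]), 75.0)
nest square 362 0.0105 [634.3 137.9] 66.5 rect (array([634.5, 138.2]), array([97.7, 95. ]), 15.0)
nest hex 287 0.0102 [537.7 413.9] 55.8 rect (array([537.9, 414.2]), array([ 97.5, 106.3]), 37.7)
nest block 281 0.0106 [ 521.4 -380.4] 75.9 rect (array([ 521.9, -380.7]), array([135.7,  82.5]), 79.9)
```

Request:
apply_moves:
  moves:
    - [1, 0, 0, 0, -0.117]
    - [1, 0, 0, 0, -0.117]
    - [1, 0, 0, 0, -0.117]
    - [1, 0, 0, 0, -0.116]
    - [1, 0.01, 0.035, 0, 0]
    - [1, 0.01, 0.035, 0, 0]
    - [1, 0.01, 0.035, 0, 0]
    - [1, 0.01, 0.035, 0, 0]
    - [1, 0.01, 0.035, 0, 0]
    - [1, 0.01, 0.035, 0, 0]
    - [1, 0.01, 0.035, 0, 0]
    - [1, 0.01, 0.035, 0, 0]

```text
t: 1.8
eef_pos: [0.384, 0.3211, 0.2268]
ee_rot: [-3.141, -0.0, 0.001]
force: [1.7, -1.1, 0.1]
width: 0.0878
```

Request:
apply_moves:
  moves:
    - [1, 0.008, 0.032, 0.005, 0]
    - [1, 0.008, 0.032, 0.005, 0]
    - [1, 0.008, 0.032, 0.005, 0]
    - [1, 0.008, 0.032, 0.005, 0]
    - [1, 0.008, 0.032, 0.005, 0]
    - [1, 0.008, 0.032, 0.005, 0]
    - [1, 0.008, 0.032, 0, 0]
    - [1, 0.006, 0.032, 0, 0]
    - [1, 0, 0, 0, 0]
    - [1, 0, 0, 0, 0]

```text
t: 2.63
eef_pos: [0.446, 0.0653, 0.1967]
ee_rot: [-3.141, -0.0, -0.003]
force: [-0.0, -0.2, 1.0]
width: 0.0875
```

```bash
python3 - <<'E'
from meas import *
s=arm.get_state();print(s['t'],s['eef_pos'],s['ee_rot'],s['q'])
f=eyes.grab_frame('wrist');save(f,'w1.png');P=cloud(f)
np.set_printoptions(suppress=True)
print(np.nanmedian(P[...,2]))
for n,c in dict(round=(.446,.065),hex=(.469,-.098),orange=(.553,.0025),block=(.442,.229)).items():
    q=near(P,c,.05,.058,.07)
    if len(q)>20: e=cv2.minEnclosingCircle((q[:,:2]*1000).astype(np.float32)); print(n,len(q),np.round(np.median(q[:,2]),4),np.round(e,1) if 0 else e,rect(q))
E
```

```text
2.6333 [0.44601656 0.06530339 0.19671032] [-3.14138385e+00 -2.93758507e-04 -3.18637947e-03] [ 5.84877633e-01  4.67914090e-03 -5.03643663e-01 -1.23239985e-05
 -1.06211328e+00  9.82738346e-01]
0.00024609851373030844
round 1304 0.0635 ((445.9458312988281, 64.93064880371094), 17.926803588867188) (array([446.1,  64.8]), array([35. , 35.1]), 60.7)
hex 1027 0.0634 ((467.9770812988281, -96.69609069824219), 15.45926570892334) (array([468.3, -96.2]), array([29.3, 29.3]), 13.4)
orange 1776 0.0636 ((553.7923583984375, 3.784921169281006), 17.989896774291992) (array([553.6,   3.8]), array([35.3, 35. ]), 84.9)
block 1419 0.0617 ((441.7076416015625, 227.64459228515625), 23.613502502441406) (array([441.7, 228.3]), array([34.8, 35. ]), 69.1)
```

View pics/w1.png

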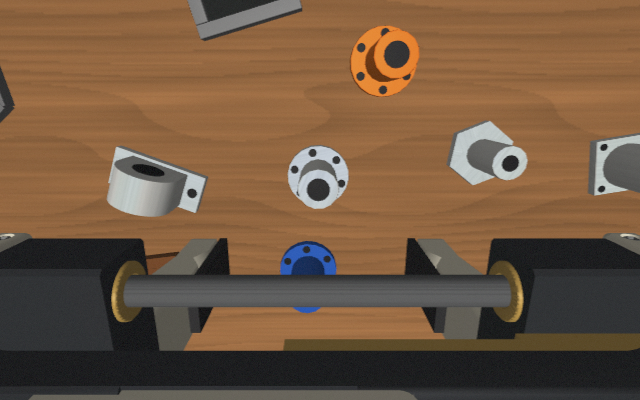

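Request:
apply_moves:
  moves:
    - [1, 0, 0, 0.03, 0]
    - [1, 0, 0, 0.03, 0]
    - [1, 0, 0, 0.03, 0]
    - [1, 0, 0, 0.03, 0]
    - [1, 0, 0, 0.025, 0]
    - [1, 0, 0, 0.015, 0]
    - [1, 0, 0, 0.009, 0]
    - [1, 0, 0, 0, 0]

```text
t: 3.35
eef_pos: [0.4447, 0.0673, 0.0257]
ee_rot: [3.14, 0.003, 0.002]
force: [-0.0, 0.3, 0.5]
width: 0.0873
```

Request:
apply_moves:
  moves:
    - [-1, 0, 0, 0, 0]
    - [-1, 0, 0, 0, 0]
    - [-1, 0, 0, 0, 0]
    - [-1, 0, 0, 0, 0]
    - [-1, 0, 0, 0, 0]
    - [-1, 0, 0, 0, 0]
    - [-1, 0, 0, 0, 0]
    - [-1, 0, 0, 0, 0]
    - [-1, 0, 0, 0, 0]
  newtons: 40

```text
t: 4.1
eef_pos: [0.4457, 0.0664, 0.0277]
ee_rot: [3.141, 0.0, 0.0]
force: [-0.3, -2.9, 2.5]
width: 0.0351
```

Request:
apply_moves:
  moves:
    - [-1, 0, 0, -0.015, 0]
    - [-1, 0, 0, -0.03, 0]
    - [-1, 0, 0, -0.03, 0]
    - [-1, 0, 0, -0.025, 0]
    - [-1, 0.015, 0.012, 0, 0]
    - [-1, 0.024, 0.019, 0, 0]
    - [-1, 0.024, 0.019, 0, 0]
    - [-1, 0.024, 0.019, 0, 0]
    - [-1, 0.024, 0.019, 0, 0]
    - [-1, 0.024, 0.019, 0, 0]
    - [-1, 0.024, 0.019, 0, 0]
    - [-1, 0.024, 0.019, 0, 0]

```text
t: 5.1
eef_pos: [0.629, -0.0792, 0.1261]
ee_rot: [-3.141, 0.002, -0.0]
force: [0.8, -0.2, -5.5]
width: 0.0356
```

Request:
apply_moves:
  moves:
    - [-1, 0.024, 0.019, 0, 0]
    - [-1, 0.015, 0.012, 0, 0]
    - [-1, 0, 0, 0, 0]
    - [-1, 0, 0, 0, 0]

```text
t: 5.43
eef_pos: [0.6673, -0.11, 0.1252]
ee_rot: [-3.141, 0.003, -0.002]
force: [-0.6, 0.6, -4.8]
width: 0.0351
```

```bash
python3 - <<'E'
from meas import *
f=eyes.grab_frame('wrist');save(f,'w2.png');P=cloud(f)
q=near(P,(.668,-.11),.06,-.01,.02);print(len(q))
for n,c in dict(round=(.668,-.11),square=(.634,.138)).items():
    q=near(P,c,.07,.009,.016);print(n,len(q),rect(q),cv2.minEnclosingCircle((q[:,:2]*1000).astype(np.float32)))
s=arm.get_state();print(s['eef_pos'],s['ee_rot'],s['width'],s['force'])
E
```

```text
9651
round 3277 (array([ 681.8, -109.3]), array([ 74.4, 101.3]), 0.2) ((668.7374267578125, -109.52098846435547), 50.782691955566406)
square 2498 (array([639.7, 114.4]), array([93.8, 50.1]), 14.2) ((642.1716918945312, 112.0261001586914), 49.079376220703125)
[ 0.6667749  -0.10939725  0.12564629] [-3.14117413e+00  3.30130025e-03 -1.16474372e-03] 0.03515877573493359 [-0.35893048  0.43082623 -4.45849345]
```

View pics/w2.png

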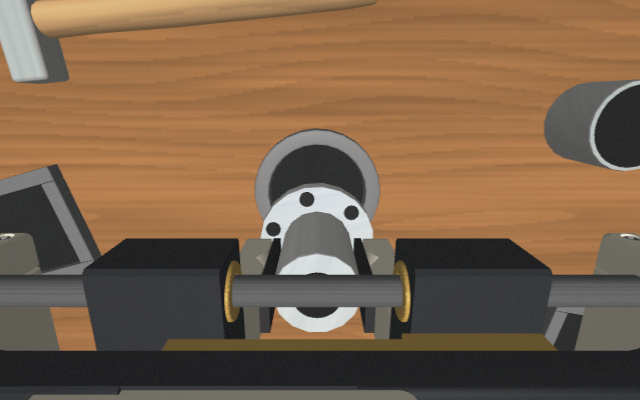

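Request:
apply_moves:
  moves:
    - [-1, 0.001, 0, 0.02, 0]
    - [-1, 0, 0, 0.025, 0]
    - [-1, 0, 0, 0.02, 0]
    - [-1, 0, 0, 0.012, 0]
    - [-1, 0, 0, 0.008, 0]
    - [-1, 0, 0, 0.004, 0]
    - [-1, 0, 0, 0.002, 0]
    - [-1, 0, 0, 0.001, 0]
    - [-1, 0, 0, 0.001, 0]
    - [-1, 0, 0, 0, 0]
    - [-1, 0, 0, 0, 0]

```text
t: 6.4
eef_pos: [0.6693, -0.1091, 0.0353]
ee_rot: [-3.142, -0.001, 0.0]
force: [0.8, 0.2, -3.5]
width: 0.0355
```

Request:
apply_moves:
  moves:
    - [-1, 0, 0, 0.001, 0]
    - [-1, 0, 0, 0.001, 0]
    - [-1, 0, 0, 0.001, 0]
    - [-1, 0, 0, 0, 0]
    - [-1, 0, 0, 0, 0]

```text
t: 6.82
eef_pos: [0.669, -0.1092, 0.0318]
ee_rot: [3.142, -0.0, 0.0]
force: [-0.8, 0.7, -2.5]
width: 0.0355
```

Request:
apply_moves:
  moves:
    - [-1, 0, 0, 0.001, 0]
    - [-1, 0, 0, 0, 0]
    - [-1, 0, 0, 0, 0]

```text
t: 7.07
eef_pos: [0.6691, -0.1092, 0.0317]
ee_rot: [3.141, -0.001, 0.001]
force: [-4.0, 1.6, 5.3]
width: 0.0353
```

Request:
apply_moves:
  moves:
    - [0.4, 0, 0, 0, 0]
    - [0.4, 0, 0, 0, 0]
    - [0.4, 0, 0, 0, 0]
    - [0.4, 0, 0, 0, 0]
    - [0.4, 0, 0, -0.01, 0]
    - [0.4, 0, 0, -0.03, 0]
    - [0.6, 0, 0, -0.035, 0]
    - [1, 0, 0, -0.035, 0]
    - [1, 0, 0, -0.03, 0]

```text
t: 7.82
eef_pos: [0.6693, -0.1094, 0.1739]
ee_rot: [3.141, -0.002, 0.0]
force: [0.5, -0.5, -0.6]
width: 0.0762
```

Request:
apply_moves:
  moves:
    - [1, -0.021, 0.013, 0, 0]
    - [1, -0.026, 0.016, 0, 0]
    - [1, -0.026, 0.016, 0, 0]
    - [1, -0.026, 0.016, 0, 0]
    - [1, -0.026, 0.016, 0, 0]
    - [1, -0.026, 0.016, 0, 0]
    - [1, -0.026, 0.016, 0, 0]
    - [1, -0.021, 0.014, 0, 0]
    - [1, -0.013, 0.01, 0, 0]
    - [1, 0, 0, 0, 0]
    - [1, 0, 0, 0, 0]

```text
t: 8.73
eef_pos: [0.458, -0.2428, 0.1715]
ee_rot: [3.141, -0.002, -0.001]
force: [1.1, -0.5, 0.0]
width: 0.0878
```

```bash
python3 - <<'E'
from meas import *
f=eyes.grab_frame('wrist');save(f,'w3.png');P=cloud(f)
c=(.4583,-.2415)
q=near(P,c,.05,.058,.07);print(rect(q),cv2.minEnclosingCircle((q[:,:2]*1000).astype(np.float32)))
q=near(P,c,.045,.007,.013);print(len(q),rect(q))
s=arm.get_state();print(s['eef_pos'],s['ee_rot'],s['width'],s['force'])
f=eyes.grab_frame('top');save(f,'t3.png');P=cloud(f)
q=near(P,(.667,-.11),.06,.058,.09);print(np.median(q[:,2]),cv2.minEnclosingCircle((q[:,:2]*1000).astype(np.float32)))
E
```

```text
(array([ 456.8, -242. ]), array([42.9, 43.2]), 88.8) ((456.6288757324219, -242.03726196289062), 22.04766273498535)
1153 (array([ 457. , -241.9]), array([55.7, 55.9]), 9.4)
[ 0.45855687 -0.24247749  0.17126854] [ 3.14120309e+00 -1.33688490e-03 -2.87588287e-04] 0.08769462182869547 [ 0.50027186 -0.26879053 -0.16544189]
0.06818207840931301 ((668.3259887695312, -110.48328399658203), 16.95120620727539)
```

View pics/w3.png

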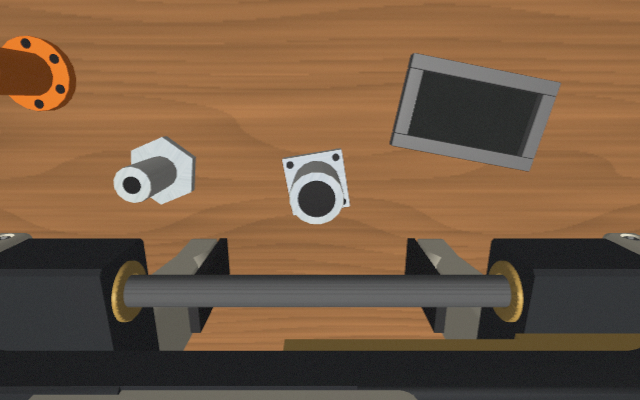

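View pics/t3.png

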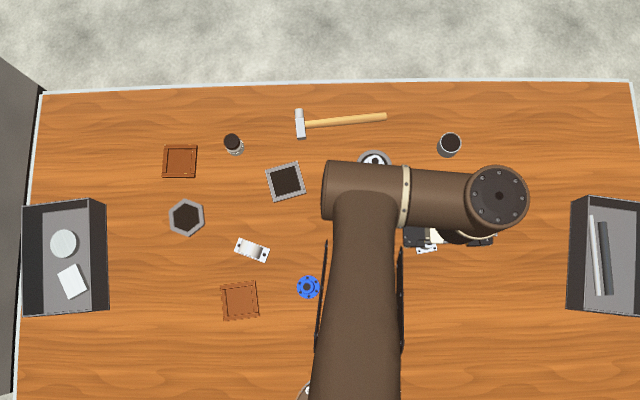

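Request:
apply_moves:
  moves:
    - [1, -0.0015, 0, 0.025, 0]
    - [1, 0, 0, 0.03, 0]
    - [1, 0, 0, 0.03, 0]
    - [1, 0, 0, 0.025, 0]
    - [1, 0, 0, 0.018, 0]
    - [1, 0, 0, 0.01, 0]
    - [1, 0, 0, 0.005, 0]
    - [1, 0, 0, 0, 0]
    - [-1, 0, 0, 0, 0]
    - [-1, 0, 0, 0, 0]
    - [-1, 0, 0, 0, 0]
    - [-1, 0, 0, 0, 0]

```text
t: 9.83
eef_pos: [0.4571, -0.2423, 0.0285]
ee_rot: [3.141, -0.002, 0.0]
force: [0.9, 1.5, -0.4]
width: 0.0669
```

Request:
apply_moves:
  moves:
    - [-1, 0, 0, 0, 0]
    - [-1, 0, 0, 0, 0]
    - [-1, 0, 0, 0, 0]
    - [-1, 0, 0, 0, 0]

```text
t: 10.17
eef_pos: [0.4565, -0.2423, 0.0278]
ee_rot: [3.141, -0.0, 0.0]
force: [0.1, -1.1, 1.9]
width: 0.0434
```

Request:
apply_moves:
  moves:
    - [-1, 0, 0, -0.015, 0]
    - [-1, 0, 0, -0.03, 0]
    - [-1, 0, 0, -0.03, 0]
    - [-1, 0, 0, -0.025, -0.096]
    - [-1, 0.009, -0.018, 0, 0]
    - [-1, 0.015, -0.033, 0, 0]
    - [-1, 0.015, -0.033, 0, 0]
    - [-1, 0.015, -0.033, 0, 0]
    - [-1, 0.015, -0.033, 0, 0]
    - [-1, 0.015, -0.033, 0, 0]
    - [-1, 0.015, -0.033, 0, 0]
    - [-1, 0.015, -0.033, 0, 0]

```text
t: 11.17
eef_pos: [0.5455, 0.0183, 0.127]
ee_rot: [-3.141, 0.001, 0.096]
force: [0.3, 0.2, -3.4]
width: 0.0431
```

Request:
apply_moves:
  moves:
    - [-1, 0.021, -0.025, 0, 0]
    - [-1, 0.021, -0.025, 0, 0]
    - [-1, 0.021, -0.025, 0, 0]
    - [-1, 0.021, -0.025, 0, 0]
    - [-1, 0.013, -0.013, 0, 0]
    - [-1, 0, 0, 0, 0]
    - [-1, 0, 0, 0, 0]

```text
t: 11.75
eef_pos: [0.6311, 0.1391, 0.1259]
ee_rot: [3.141, 0.003, 0.097]
force: [-0.1, 0.9, -3.9]
width: 0.0436
```

```bash
python3 - <<'E'
from meas import *
s=arm.get_state();print(s['eef_pos'],s['ee_rot'],s['width'],s['force'])
f=eyes.grab_frame('wrist');save(f,'w4.png');P=cloud(f)
q=near(P,(.633,.138),.07,.009,.016);print(len(q),rect(q))
q=near(P,(.633,.138),.06,.06,.16);print(rect(q),np.percentile(q[:,2],[5,50,95]))
q=q[(q[:,2]<.115)];print(rect(q))
E
```

```text
[0.63112955 0.13905774 0.1259087 ] [3.14096369e+00 2.69897354e-03 9.70000260e-02] 0.04358931943810602 [-0.07329971  0.94482209 -3.91860104]
3993 (array([632.3, 137.7]), array([95.6, 96.3]), 15.3)
(array([641.2, 140.4]), array([57.9, 62.1]), 41.2) [0.1061239  0.13184229 0.15790332]
(array([641.7, 142.4]), array([35.1, 56.1]), 14.7)
```

View pics/w4.png

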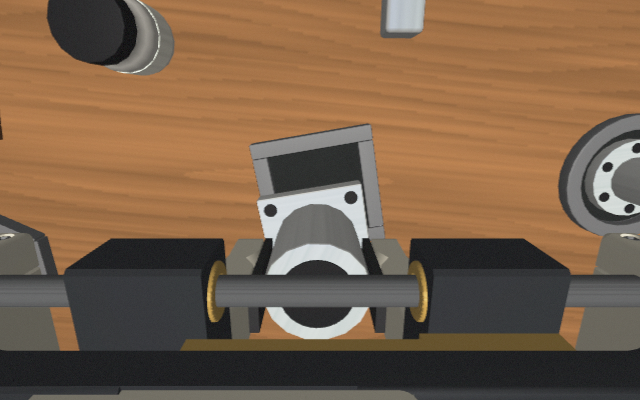

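Request:
apply_moves:
  moves:
    - [-1, 0.001, 0.001, 0.02, 0]
    - [-1, 0, 0, 0.025, 0]
    - [-1, 0, 0, 0.02, 0]
    - [-1, 0, 0, 0.012, 0]
    - [-1, 0, 0, 0.008, 0]
    - [-1, 0, 0, 0.004, 0]
    - [-1, 0, 0, 0.002, 0]
    - [-1, 0, 0, 0.001, 0]
    - [-1, 0, 0, 0.001, 0]
    - [-1, 0, 0, 0.001, 0]
    - [-1, 0, 0, 0, 0]
    - [-1, 0, 0, 0, 0]

```text
t: 12.8
eef_pos: [0.633, 0.1376, 0.034]
ee_rot: [-3.141, -0.001, 0.096]
force: [0.2, -0.8, -2.7]
width: 0.0436
```

Request:
apply_moves:
  moves:
    - [-1, 0, 0, 0.001, 0]
    - [-1, 0, 0, 0.001, 0]
    - [-1, 0, 0, 0, 0]
    - [-1, 0, 0, 0, 0]

```text
t: 13.13
eef_pos: [0.633, 0.1376, 0.0318]
ee_rot: [-3.142, -0.0, 0.096]
force: [-0.1, 0.1, -0.7]
width: 0.0433
```

Request:
apply_moves:
  moves:
    - [0.5, 0, 0, 0.0005, 0]
    - [0.5, 0, 0, 0, 0]
    - [0.5, 0, 0, 0, 0]
    - [0.5, 0, 0, 0, 0]
    - [0.5, 0, 0, -0.01, 0]
    - [0.5, 0, 0, -0.03, 0]
    - [0.6, 0, 0, -0.035, 0]
    - [1, 0, 0, -0.035, 0]
    - [1, 0, 0, -0.03, 0.096]

```text
t: 13.88
eef_pos: [0.6332, 0.1375, 0.1745]
ee_rot: [-3.141, -0.002, 0.002]
force: [1.0, -0.5, 0.0]
width: 0.0782
```

Request:
apply_moves:
  moves:
    - [1, -0.015, 0.022, 0, 0]
    - [1, -0.021, 0.03, 0, 0]
    - [1, -0.021, 0.03, 0, 0]
    - [1, -0.021, 0.03, 0, 0]
    - [1, -0.021, 0.03, 0, 0]
    - [1, -0.021, 0.03, 0, 0]
    - [1, -0.021, 0.03, 0, 0]
    - [1, -0.016, 0.022, 0, 0]
    - [1, -0.008, 0.01, 0, 0]
    - [1, 0, 0, 0, 0]
    - [1, 0, 0, 0, 0]

```text
t: 14.8
eef_pos: [0.4682, -0.0968, 0.172]
ee_rot: [-3.141, -0.002, -0.001]
force: [-0.1, 1.4, -0.5]
width: 0.0875
```

```bash
python3 - <<'E'
from meas import *
s=arm.get_state();print(s['eef_pos'],s['ee_rot'],s['width'],s['force'])
f=eyes.grab_frame('wrist');save(f,'w5.png');P=cloud(f)
c=(.468,-.0965)
q=near(P,c,.05,.058,.07);print(rect(q),cv2.minEnclosingCircle((q[:,:2]*1000).astype(np.float32)))
f=eyes.grab_frame('scene');save(f,'s5.png');P=cloud(f)
for c in [(.67,-.11),(.633,.138)]:
  q=near(P,c,.05,.055,.09);print(len(q),np.median(q[:,2]),cv2.minEnclosingCircle((q[:,:2]*1000).astype(np.float32)))
E
```

```text
[ 0.4681903  -0.09683456  0.17200703] [-3.14139704e+00 -1.78136395e-03 -9.25551566e-04] 0.08749229860607756 [-0.0726176   1.36631179 -0.49823616]
(array([468.3, -96.8]), array([29.4, 28.8]), 0.1) ((468.362548828125, -97.0923843383789), 14.993569374084473)
115 0.06573215892601947 ((671.9701538085938, -108.89642333984375), 18.743881225585938)
173 0.06667426459513859 ((636.6570434570312, 137.78732299804688), 22.179248809814453)
```

View pics/s5.png

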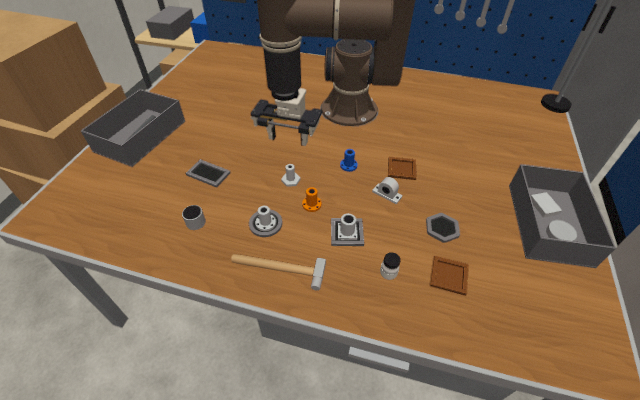

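Round (264,218) and square (347,230) parts stand in their trays. The gripper is aligned over the hex part (290,175).

Request:
apply_moves:
  moves:
    - [1, 0, 0, 0.025, 0]
    - [1, 0, 0, 0.03, 0]
    - [1, 0, 0, 0.03, 0]
    - [1, 0, 0, 0.025, 0]
    - [1, 0, 0, 0.018, 0]
    - [1, 0, 0, 0.01, 0]
    - [1, 0, 0, 0.006, 0]
    - [1, 0, 0, 0, 0]
    - [-1, 0, 0, 0, 0]
    - [-1, 0, 0, 0, 0]
    - [-1, 0, 0, 0, 0]
    - [-1, 0, 0, 0, 0]

```text
t: 15.9
eef_pos: [0.4685, -0.0964, 0.0279]
ee_rot: [-3.141, -0.002, 0.0]
force: [-0.0, -0.9, -0.0]
width: 0.0664
```

Request:
apply_moves:
  moves:
    - [-1, 0, 0, 0, 0]
    - [-1, 0, 0, 0, 0]
    - [-1, 0, 0, 0, 0]
    - [-1, 0, 0, 0, 0]
    - [-1, 0, 0, 0, 0]
    - [-1, 0, 0, 0, 0]
    - [-1, 0, 0, 0, 0]

```text
t: 16.48
eef_pos: [0.4679, -0.0966, 0.0271]
ee_rot: [3.141, 0.0, 0.0]
force: [0.5, -1.1, 0.8]
width: 0.0295
```

Request:
apply_moves:
  moves:
    - [-1, 0, 0, -0.015, 0]
    - [-1, 0, 0, -0.03, 0]
    - [-1, 0, 0, -0.03, 0]
    - [-1, 0, 0, -0.025, 0]
    - [-1, 0.004, -0.02, 0, 0]
    - [-1, 0.005, -0.034, 0, 0]
    - [-1, 0.005, -0.034, 0, 0]
    - [-1, 0.005, -0.034, 0, 0]
    - [-1, 0.005, -0.034, 0, 0]
    - [-1, 0.005, -0.034, 0, 0]
    - [-1, 0.005, -0.034, 0, 0]
    - [-1, 0.005, -0.034, 0, 0]

```text
t: 17.48
eef_pos: [0.5061, 0.163, 0.1265]
ee_rot: [3.141, 0.001, 0.0]
force: [1.1, -0.7, -3.0]
width: 0.0294
```

Request:
apply_moves:
  moves:
    - [-1, 0.005, -0.034, 0, 0]
    - [-1, 0.005, -0.034, 0, 0]
    - [-1, 0.005, -0.034, 0, 0]
    - [-1, 0.005, -0.034, 0, 0]
    - [-1, 0.005, -0.034, 0, 0]
    - [-1, 0.004, -0.034, 0, 0]
    - [-1, 0, -0.03, 0, 0]
    - [-1, 0, -0.016, 0, 0]
    - [-1, 0, 0, 0, 0]
    - [-1, 0, 0, 0, 0]

```text
t: 18.32
eef_pos: [0.5348, 0.4117, 0.1256]
ee_rot: [3.14, 0.002, 0.001]
force: [-1.0, -0.5, -3.4]
width: 0.0293
```

```bash
python3 - <<'E'
from meas import *
s=arm.get_state();print(s['eef_pos'],s['ee_rot'],s['width'],s['force'])
f=eyes.grab_frame('wrist');save(f,'w6.png');P=cloud(f)
q=near(P,(.536,.413),.07,.009,.016);print(len(q),rect(q),cv2.minEnclosingCircle((q[:,:2]*1000).astype(np.float32)))
h=cv2.convexHull((q[:,:2]*1000).astype(np.float32));print(cv2.approxPolyDP(h,4,True)[:,0].round())
q=near(P,s['eef_pos'][:2],.06,.095,.113);h=cv2.convexHull((q[:,:2]*1000).astype(np.float32));print(cv2.approxPolyDP(h,3,True)[:,0].round())
E
```

```text
[0.53480784 0.41165416 0.12560301] [3.13985770e+00 1.84229998e-03 1.22175382e-03] 0.029290146012170146 [-0.99334842 -0.4862922  -3.41991033]
3468 (array([547.5, 416.1]), array([83.6, 96.4]), 8.4) ((534.9695434570312, 414.12811279296875), 54.531005859375)
[[568. 371.]
 [588. 425.]
 [556. 464.]
 [502. 458.]
 [513. 364.]]
[[547. 382.]
 [567. 408.]
 [555. 438.]
 [537. 440.]
 [531. 428.]
 [531. 396.]
 [537. 384.]]
```

View pics/w6.png

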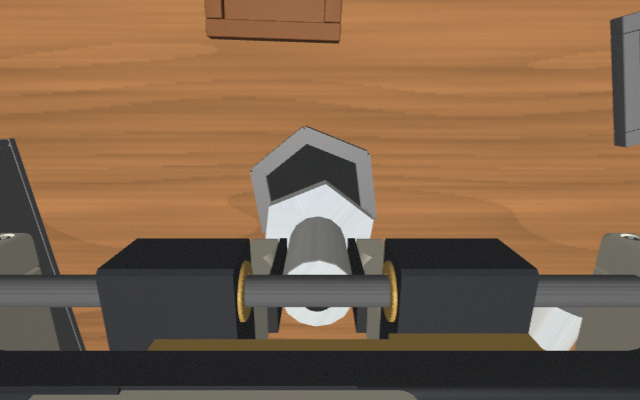

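Request:
apply_moves:
  moves:
    - [-1, 0, -0.0025, 0, -0.1]
    - [-1, 0, 0, 0, -0.11]
    - [-1, 0, 0, 0.01, -0.1]
    - [-1, 0, 0, 0.022, 0]
    - [-1, 0, 0, 0.022, 0]
    - [-1, 0, 0, 0.016, 0]
    - [-1, 0, 0, 0.01, 0]
    - [-1, 0, 0, 0.006, 0]
    - [-1, 0, 0, 0.003, 0]
    - [-1, 0, 0, 0.002, 0]
    - [-1, 0, 0, 0.001, 0]
    - [-1, 0, 0, 0, 0]

```text
t: 19.37
eef_pos: [0.536, 0.4143, 0.0358]
ee_rot: [-3.141, -0.001, 0.31]
force: [-0.4, 0.0, -3.0]
width: 0.0295
```

Request:
apply_moves:
  moves:
    - [-1, 0, 0, 0.001, 0]
    - [-1, 0, 0, 0.001, 0]
    - [-1, 0, 0, 0.001, 0]
    - [-1, 0, 0, 0, 0]
    - [-1, 0, 0, 0, 0]

```text
t: 19.78
eef_pos: [0.5357, 0.414, 0.0321]
ee_rot: [3.142, -0.0, 0.31]
force: [-0.1, 0.2, -3.9]
width: 0.0296
```

Request:
apply_moves:
  moves:
    - [-1, 0, 0, 0.001, 0]
    - [-1, 0, 0, 0, 0]
    - [-1, 0, 0, 0, 0]

```text
t: 20.03
eef_pos: [0.5359, 0.4141, 0.0312]
ee_rot: [-3.141, -0.0, 0.31]
force: [1.3, -0.2, -2.6]
width: 0.0292
```

Request:
apply_moves:
  moves:
    - [-1, 0, 0, 0.0005, 0]
    - [-1, 0, 0, 0, 0]
    - [-1, 0, 0, 0, 0]

```text
t: 20.28
eef_pos: [0.5359, 0.4141, 0.0312]
ee_rot: [-3.141, -0.001, 0.31]
force: [-1.4, -0.2, 4.2]
width: 0.0294
```

Request:
apply_moves:
  moves:
    - [0.4, 0, 0, 0, 0]
    - [0.4, 0, 0, 0, 0]
    - [0.4, 0, 0, 0, 0]
    - [0.4, 0, 0, 0, 0]
    - [0.4, 0, 0, -0.01, 0]
    - [0.4, 0, 0, -0.03, 0]
    - [0.6, 0, 0, -0.035, 0]
    - [1, 0, 0, -0.035, 0]
    - [1, 0, 0, -0.03, 0.11]
    - [1, 0, 0, 0, 0.12]
    - [1, 0, 0, 0, 0.12]
    - [1, 0, 0, 0, 0.12]

```text
t: 21.28
eef_pos: [0.5359, 0.4142, 0.1725]
ee_rot: [-3.139, -0.001, -0.166]
force: [1.0, -0.2, 0.3]
width: 0.087
```

Request:
apply_moves:
  moves:
    - [1, 0, 0, 0, 0.12]
    - [1, 0, 0, 0, 0.12]
    - [1, 0, 0, 0, 0.12]
    - [1, 0, 0, 0, 0.12]
    - [1, 0, 0, 0, 0.12]
    - [1, 0, 0, 0, 0.12]
    - [1, 0, 0, 0, 0.12]
    - [1, 0, 0, 0, 0.12]
    - [1, 0, 0, 0, 0.12]
    - [1, 0, 0, 0, 0.12]
    - [1, 0, 0, 0, 0.12]
    - [1, 0, 0, 0, 0.12]

```text
t: 22.28
eef_pos: [0.5358, 0.4139, 0.1714]
ee_rot: [-3.141, 0.0, -1.606]
force: [-0.5, 0.4, -1.0]
width: 0.0878
```

Request:
apply_moves:
  moves:
    - [1, 0, 0, 0, 0.112]
    - [1, 0, 0, 0, 0.112]
    - [1, 0, 0, 0, 0.113]
    - [1, 0.02, 0.002, 0, 0]
    - [1, 0.034, 0.003, 0, 0]
    - [1, 0.034, 0.004, 0, 0]
    - [1, 0.034, 0.004, 0, 0]
    - [1, 0.034, 0.003, 0, 0]
    - [1, 0.034, 0.003, 0, 0]
    - [1, 0.017, 0.002, 0, 0]
    - [1, 0, 0, 0, 0]
    - [1, 0, 0, 0, 0]

```text
t: 23.28
eef_pos: [0.4421, 0.2278, 0.1719]
ee_rot: [-3.141, 0.002, -1.937]
force: [1.6, 0.9, -0.1]
width: 0.0874
```

```bash
python3 - <<'E'
from meas import *
s=arm.get_state();print(s['eef_pos'],s['ee_rot'],s['width'],s['force'],s['q'])
f=eyes.grab_frame('wrist');save(f,'w7.png');P=cloud(f)
c=(.4418,.2282)
q=near(P,c,.05,.02,.07);print('body',rect(q))
q=near(P,c,.05,.058,.07);print('top',rect(q))
q=near(P,c,.055,.006,.013);print(len(q),'foot',rect(q))
f=eyes.grab_frame('scene');P=cloud(f)
for c in [(.67,-.11),(.633,.138),(.536,.414)]:
  q=near(P,c,.05,.055,.09);print(len(q),np.median(q[:,2]),cv2.minEnclosingCircle((q[:,:2]*1000).astype(np.float32)))
E
```

```text
[0.44213292 0.22778924 0.17191696] [-3.14066323e+00  2.11263871e-03 -1.93727823e+00] 0.08743328164946754 [ 1.64859371  0.91460701 -0.11872547] [ 8.71788451e-01  1.09229932e-01 -4.52390278e-01  2.23485312e-04
 -1.00687582e+00 -1.23839057e+00]
body (array([441.6, 227.3]), array([54.1, 34.1]), 69.2)
top (array([441.9, 228.1]), array([33.6, 34. ]), 69.1)
1203 foot (array([442.1, 228.2]), array([92. , 39.8]), 69.6)
116 0.06629268842927699 ((672.0200805664062, -108.35761260986328), 18.16086196899414)
174 0.0664173133935872 ((635.6856079101562, 138.2799530029297), 22.49340057373047)
77 0.06578942386572173 ((538.2598266601562, 414.2344970703125), 15.502748489379883)
```

View pics/w7.png

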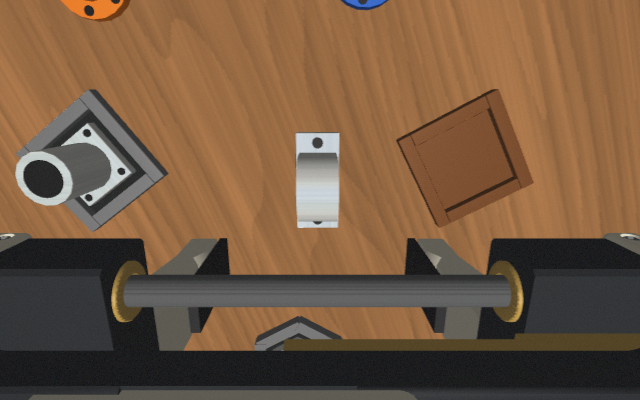

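Request:
apply_moves:
  moves:
    - [1, 0, 0, 0.025, 0]
    - [1, 0, 0, 0.03, 0]
    - [1, 0, 0, 0.03, 0]
    - [1, 0, 0, 0.028, 0]
    - [1, 0, 0, 0.02, 0]
    - [1, 0, 0, 0.011, 0]
    - [1, 0, 0, 0.006, 0]
    - [1, 0, 0, 0.002, 0]
    - [-1, 0, 0, 0, 0]
    - [-1, 0, 0, 0, 0]
    - [-1, 0, 0, 0, 0]
    - [-1, 0, 0, 0, 0]

```text
t: 24.38
eef_pos: [0.4425, 0.2287, 0.0194]
ee_rot: [-3.141, 0.002, -1.937]
force: [-0.4, -1.2, 0.6]
width: 0.0663
```

Request:
apply_moves:
  moves:
    - [-1, 0, 0, 0, 0]
    - [-1, 0, 0, 0, 0]
    - [-1, 0, 0, 0, 0]
    - [-1, 0, 0, 0, 0]
    - [-1, 0, 0, 0, 0]
    - [-1, 0, 0, 0, 0]

```text
t: 24.88
eef_pos: [0.4421, 0.2282, 0.0187]
ee_rot: [-3.142, 0.0, -1.937]
force: [-0.2, -0.7, 1.1]
width: 0.0339
```

Request:
apply_moves:
  moves:
    - [-1, 0, 0, -0.015, 0]
    - [-1, 0, 0, -0.03, 0]
    - [-1, 0, 0, -0.03, 0]
    - [-1, 0, 0, -0.025, -0.09]
    - [-1, 0, 0, 0, -0.1]
    - [-1, 0.018, -0.006, 0, 0]
    - [-1, 0.034, -0.01, 0, 0]
    - [-1, 0.034, -0.01, 0, 0]
    - [-1, 0.034, -0.01, 0, 0]
    - [-1, 0.034, -0.01, 0, 0]
    - [-1, 0.034, -0.01, 0, 0]
    - [-1, 0.034, -0.01, 0, 0]

```text
t: 25.88
eef_pos: [0.4672, -0.0037, 0.1181]
ee_rot: [3.14, -0.0, -1.747]
force: [2.3, -0.2, -4.8]
width: 0.0337
```

Request:
apply_moves:
  moves:
    - [-1, 0.034, -0.011, 0, 0]
    - [-1, 0.034, -0.011, 0, 0]
    - [-1, 0.034, -0.011, 0, 0]
    - [-1, 0.034, -0.011, 0, 0]
    - [-1, 0.034, -0.011, 0, 0]
    - [-1, 0.034, -0.011, 0, 0]
    - [-1, 0.034, -0.011, 0, 0]
    - [-1, 0.034, -0.01, 0, 0]
    - [-1, 0.034, -0.01, 0, 0]
    - [-1, 0.034, -0.01, 0, 0]
    - [-1, 0.018, -0.006, 0, 0]
    - [-1, 0, 0, 0, 0]

```text
t: 26.88
eef_pos: [0.516, -0.3777, 0.1168]
ee_rot: [3.14, -0.0, -1.75]
force: [0.8, -0.3, -3.9]
width: 0.0343
```

```bash
python3 - <<'E'
from meas import *
s=arm.get_state();print(s['eef_pos'],s['ee_rot'],s['width'],s['force'],s['q'])
f=eyes.grab_frame('wrist');save(f,'w8.png');P=cloud(f)
q=near(P,(.519,-.382),.085,.009,.016);print(len(q),rect(q))
h=cv2.convexHull((q[:,:2]*1000).astype(np.float32));print(cv2.approxPolyDP(h,4,True)[:,0].round())
q=near(P,s['eef_pos'][:2],.06,.095,.113);print(rect(q))
E
```

```text
[ 0.5159806  -0.3776601   0.11678846] [ 3.13952223e+00 -3.13006393e-05 -1.75029982e+00] 0.03434699586806409 [ 0.81880855 -0.26814435 -3.86994526] [-3.26977907e-01  3.87795791e-01 -2.10102846e-01  4.04981113e-04
 -9.74941083e-01  1.47246754e-01]
4474 (array([ 517.2, -396.1]), array([104. ,  80.2]), 79.5)
[[ 565. -353.]
 [ 485. -349.]
 [ 469. -439.]
 [ 547. -453.]]
(array([ 509.8, -410.3]), array([25.2, 40.1]), 79.8)
```

View pics/w8.png

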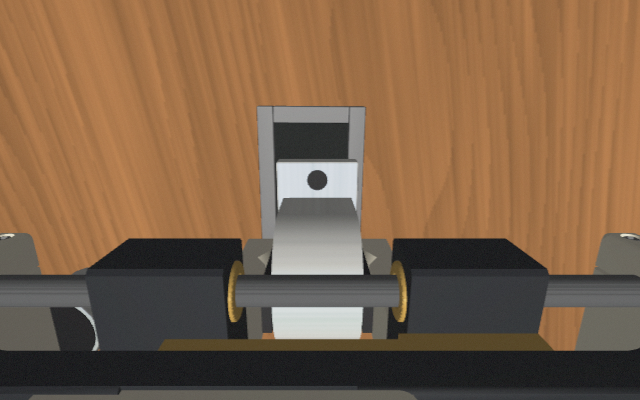

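Request:
apply_moves:
  moves:
    - [-1, 0.003, -0.004, 0, 0]
    - [-1, 0, 0, 0, 0]
    - [-1, 0, 0, 0, 0]
    - [-1, 0, 0, 0, 0]
    - [-1, 0, 0, 0, 0]

```text
t: 27.35
eef_pos: [0.5203, -0.3771, 0.1188]
ee_rot: [-3.141, 0.0, -1.746]
force: [-0.6, 0.4, -3.8]
width: 0.0338
```

Request:
apply_moves:
  moves:
    - [-1, 0.0045, 0, 0.01, 0]
    - [-1, 0, 0, 0.022, 0]
    - [-1, 0, 0, 0.022, 0]
    - [-1, 0, 0, 0.016, 0]
    - [-1, 0, 0, 0.01, 0]
    - [-1, 0, 0, 0.006, 0]
    - [-1, 0, 0, 0.003, 0]
    - [-1, 0, 0, 0.002, 0]
    - [-1, 0, 0, 0.001, 0]
    - [-1, 0, 0, 0.001, 0]
    - [-1, 0, 0, 0, 0]
    - [-1, 0, 0, 0, 0]

```text
t: 28.35
eef_pos: [0.5197, -0.3824, 0.0262]
ee_rot: [-3.141, -0.0, -1.747]
force: [0.7, 0.4, -3.3]
width: 0.0338
```

Request:
apply_moves:
  moves:
    - [-1, 0, 0, 0.001, 0]
    - [-1, 0, 0, 0.001, 0]
    - [-1, 0, 0, 0.0005, 0]
    - [-1, 0, 0, 0, 0]
    - [-1, 0, 0, 0, 0]

```text
t: 28.77
eef_pos: [0.5193, -0.3823, 0.023]
ee_rot: [3.141, 0.0, -1.747]
force: [-0.4, 0.4, -5.0]
width: 0.034
```

Request:
apply_moves:
  moves:
    - [-1, 0, 0, 0.0005, 0]
    - [-1, 0, 0, 0.0005, 0]
    - [-1, 0, 0, 0, 0]
    - [-1, 0, 0, 0, 0]

```text
t: 29.1
eef_pos: [0.5194, -0.3824, 0.0227]
ee_rot: [-3.141, -0.0, -1.747]
force: [-2.5, 1.9, 5.1]
width: 0.0333
```

Contact; release and back off, up and toward the base.

Request:
apply_moves:
  moves:
    - [0.4, 0, 0, 0, 0]
    - [0.4, 0, 0, 0, 0]
    - [0.4, 0, 0, 0, 0]
    - [0.4, 0, 0, 0, 0]
    - [0.4, 0, 0, -0.01, 0]
    - [0.4, 0, 0, -0.03, 0]
    - [0.4, 0, 0, -0.035, 0]
    - [0.4, 0, 0, -0.035, 0]
    - [0.4, 0, 0, -0.035, 0]
    - [0.4, 0, 0, -0.03, 0]
    - [0.4, -0.03, 0, -0.02, 0]
    - [0.4, -0.03, 0, 0, 0]

```text
t: 30.1
eef_pos: [0.5317, -0.3248, 0.2234]
ee_rot: [-3.133, -0.002, -1.749]
force: [1.7, -0.3, 0.9]
width: 0.0611
```

Request:
apply_moves:
  moves:
    - [0.4, -0.03, 0.02, 0, 0]
    - [0.4, -0.03, 0.02, 0, 0]
    - [0.4, -0.03, 0.02, 0, 0]
    - [0.4, 0, 0, 0, 0]
    - [0.4, 0, 0, 0, 0]

```text
t: 30.52
eef_pos: [0.4863, -0.2227, 0.2187]
ee_rot: [-3.139, 0.0, -1.744]
force: [0.4, -1.0, 1.1]
width: 0.0613
```

```bash
python3 - <<'E'
from meas import *
s=arm.get_state();print(s['t'],s['eef_pos'],s['width'],s['force'])
for cam in ['scene','top','wrist']:
  f=eyes.grab_frame(cam);save(f,cam+'9.png');P=cloud(f)
  for n,c in dict(round=(.67,-.11),square=(.633,.138),hex=(.536,.414),block=(.5195,-.382),jar=(.734,.279)).items():
    q=near(P,c,.05,.055,.09)
    if len(q)>10:
      A=np.c_[q[:,:2]-q[:,:2].mean(0),np.ones(len(q))];print(cam,n,len(q),np.median(q[:,2]).round(4),rect(q), np.round(np.linalg.lstsq(A,q[:,2],rcond=None)[0][:2],3))
E
```

```text
30.5167 [ 0.48633648 -0.22274293  0.21868174] 0.061310676469234875 [ 0.38971253 -1.01318903  1.06941494]
scene round 117 0.066 (array([ 671.5, -108.2]), array([38. , 34.2]), 35.0) [-0.096 -0.048]
scene square 172 0.0665 (array([636. , 138.7]), array([43. , 42.8]), 77.8) [-0.094 -0.005]
scene hex 79 0.0658 (array([538.7, 415.1]), array([25. , 27.2]), 71.7) [-0.215  0.034]
scene block 109 0.0636 (array([ 520.1, -377.6]), array([42.5, 38.4]), 76.1) [-0.087 -0.064]
scene jar 218 0.0678 (array([737. , 279.8]), array([42.1, 42. ]), 68.4) [-0.123 -0.001]
top square 218 0.0677 (array([630.9, 136.3]), array([42.9, 41.9]), 25.9) [0.03  0.056]
top hex 102 0.0686 (array([533.8, 413.6]), array([25.1, 28.1]), 4.3) [0.151 0.128]
top block 58 0.0638 (array([ 503.5, -386.1]), array([15.2, 43.4]), 11.0) [0.13  0.134]
top jar 211 0.0696 (array([732. , 278.6]), array([43.6, 42.6]), 50.9) [0.036 0.066]
wrist block 1552 0.0648 (array([ 521.3, -371.4]), array([27.7, 34.4]), 79.9) [-0.052 -0.455]
```

View pics/scene9.png

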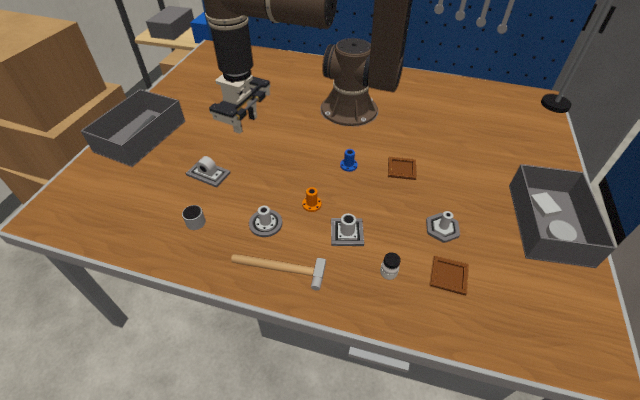

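View pics/wrist9.png

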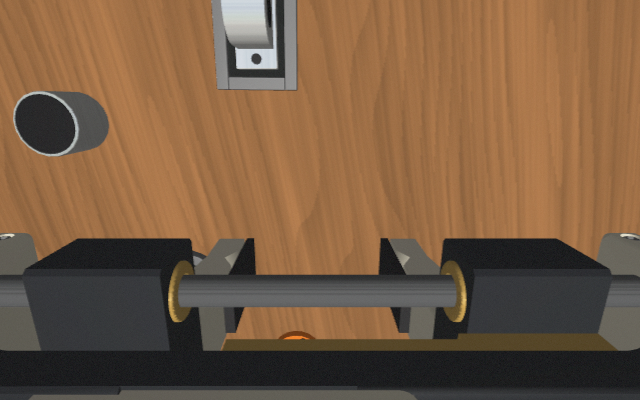

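```bash
python3 - <<'E'
from meas import *
f=eyes.grab_frame('wrist');P=cloud(f)
q=near(P,(.5195,-.382),.05,.005,.09);print('max',np.percentile(q[:,2],[99.5]))
sub=P[40:72,236:282].reshape(-1,3);c=f['color'][40:72,236:282].reshape(-1,3)
b=c.min(1)>150;p=sub[b];print(b.sum(),np.median(p,0),rect(p))
A=np.c_[p[:,:2]-p[:,:2].mean(0),np.ones(len(p))];print(np.linalg.lstsq(A,p[:,2],rcond=None)[0])
w=near(P,(.519,-.382),.09,.009,.013);print('rim/foot z',np.median(w[:,2]))
f=eyes.grab_frame('scene');P=cloud(f)
for n,c in dict(round=(.67,-.11),square=(.633,.138),hex=(.536,.414),block=(.5195,-.382)).items():
    q=near(P,c,.055,.02,.09);print(n,'max',np.percentile(q[:,2],99))
E
```

```text
max [0.06852966]
745 [nan nan nan] (array([ 525. , -349.7]), array([25.1, 39.2]), 80.0)
 ** On entry to DLASCL parameter number  4 had an illegal value
 ** On entry to DLASCL parameter number  4 had an illegal valueTraceback (most recent call last):
  File "<stdin>", line 6, in <module>
    x, resids, rank, s = _umath_linalg.lstsq(a, b, rcond,
                         ~~~~~~~~~~~~~~~~~~~^^^^^^^^^^^^^
                                             signature=signature)
                                             ^^^^^^^^^^^^^^^^^^^^
    raise LinAlgError("SVD did not converge in Linear Least Squares")
numpy.linalg.LinAlgError: SVD did not converge in Linear Least Squares
```

```bash
python3 -c "
from station import job;print(job.job_done())"
```

```text
the job is handed in; nothing more can be done
None
```

I put all four parts into their matching trays, let go, moved the arm clear and handed the job in at about 31 s. `job_done` reports no verdict, so the result rests on my own checks.

- **Placing:** I lowered each part in small steps until the force reading showed it touching the floor, then released it. The square part, hex part and pillow block were first turned to line up with their trays.
- **Seating:** The round, square and hex tops read about 68 mm above the bench, where a seated part should be. For the pillow block, only its highest point was clear, at 68.5 mm. The scene camera reads about 2 mm lower, as it did on the bare bench.
- **Centring:** Every part measured within a few mm of its tray's centre, against the 14 mm allowed. The two fixed cameras disagree with each other by about 4–5 mm.
- **Jar and hammer:** The jar's measured position is unchanged to about 1 mm. I checked the hammer only by eye, and it has not visibly moved. The look-alikes were not touched.
- **Check that failed:** A last script meant to confirm the pillow block's flatness, and to recheck the other parts' heights, crashed on missing depth pixels. I did not rerun it, so I never measured the block's tilt directly. The tilt fits for the other parts were too noisy to use, so I relied on the top heights and the pictures, which showed every part upright.

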